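# Free the dividing drum: hold the index plunger out

### The arm

A 6-joint arm with a two-finger parallel gripper is mounted at the origin on the work surface; the furniture and walls round the work are solid. World frame = base frame: x ahead of the robot, y to its left, z up, the work surface at z = 0. Lengths are in m, angles in rad, forces in N, time in s.
With the tool pointing down it reaches from about 0.25 to 0.775 m from the base axis. Payload 4 kg.
Tool frame: the origin (TCP) lies on the centre line of the jaws, within the pads' length; the fingertips stand 17 mm ahead of it and the grasp point (between the pads) lies 2 mm behind it; z points along the fingers, y is the direction in which the jaws open and shut (so a half turn about z gives the same grasp; the last joint's range is limited). The gripper opens to 85 mm and grips with 20 to 120 N. Pads are 22 mm wide; open, the fingers measure 114 mm over their backs; the gripper's body (76 mm by 85 mm) begins 54 mm behind the grasp point. The pads swing forward as they close: fully open they stand 13 mm farther back than shut.
Start: joints at [1.033, 0.087, 1.371, -0, 1.684, -0.103], TCP at [0.232, 0.499, 0.248] pointing down, gripper open.
Joint ranges: [-3.1, 3.1], [-0.76, 2.03], [0.27, 2.55], [-1.08, 4.22], [0.17, 2.65], [-2.57, 2.57]. Speed limits (rad/s): [2.79, 2.79, 3.14, 3.14, 3.14, 3.14].

### API

Orientations are given as [roll, pitch, yaw] about the fixed x, y, z axes, in that order (R = Rz(yaw) Ry(pitch) Rx(roll)).
In Python, from bench import arm gives the robot as it stands.
- The arm moves only by the tool arm_command, never from a script. Its arguments are lists of equal length, an entry for each row: "gripper": the finger opening in mm, from 0 to 85.4; "linear": the shift along the tool's x, y, z in mm, a list of three; "rotation": the turn, a rotation vector about the tool's x, y, z in rad, a list of three. In form: {"gripper": [gripper, ...], "linear": [[x, y, z], ...], "rotation": [[rx, ry, rz], ...]}. A call has 1 to 12 rows; each row is the pose to reach, as a shift and turn from the pose commanded when the call began, along the tool's axes at that moment; what a row does not reach only later rows make up. A row lasts 1/8 s, in which the tool goes at most 62.5 mm and 10.7 degrees, less where a joint would pass 70% of its speed; a pose out of reach is approached as far as the arm can. A call with a gripper value outside its range is refused whole. The fingers move at their own pace and stop on an object; the grip force is fixed at half the most. Time passes only in rows, so rows that repeat a pose let the fingers close. It gives the time, the measured TCP pose, the force and the opening at its end, in the units of the state.
- arm.sense(): the state, without advancing time (a new reading comes with each control period).
- arm.snapshot(name): name is "scene" or "top"; returns the picture (400x640x3 uint8, blue, green, red); there is no depth.
- arm.camera_info(name): a dict with "mtx" (3x3 intrinsics, pixels), "k1" (the pictures are not rectified: a ray, as slopes to the right and down, at radius r is drawn at 1 + k1 r^2 times it, then the intrinsics apply), "R" (3x3) and "t" (3): a world point X has camera coordinates R X + t. Camera axes: x right, y down, z forward; pixel columns grow to the right and rows downward; lengths in m; the calibration is good to about 2 mm. A picture is of the moment at which its call begins. camera_info takes no time and is no camera call.
- arm.sign_off(): hands the job in, once; it reports no verdict.
The state is a dict: "time": time; "joint_positions": joint angles; "joint_velocities": joint speeds; "joint_torque": joint torques, N m; "ee_pos": TCP position; "tool_rot": TCP orientation; "wrist_force": force on the tool from outside, world axes, zero at the start; "torque": the same for the moment, N m; "opening": opening from 0.0 (shut) to 1.0 (fully open).
Only numpy, scipy, OpenCV 4.12 (cv2) and the standard library are available. Lean on these libraries where they do the work, as an engineer would, in place of code of your own. Each camera call takes 0.05 s, during which the arm holds its last target. There are 200 camera calls.

### The job

Swing the indexing fixture's yellow guard wide open by its handle, to a right angle or more, and leave it open. Then take the red knob of the sprung index plunger, pull it straight back as far as it goes so that its pin is clear of the hole in the drum, and finish while still holding it there. Do not pull the plunger before the guard is open, and do not disturb the loose dies and the tape roll beside it.

Things in the scene. Friction and masses are not known exactly. Their poses are not given: they have to be found in the camera images.
- fixture: Indexing fixture screwed to the bench: steel base plate (own x -105 to 85 mm, y +-80 mm, 12 mm thick), grey plunger housing (x -27 to -7, y +-22, 96 mm high), behind it an aluminium dividing drum, 76 mm wide, its near face at x 5; highest point 106 mm. Origin on the bench straight under the plunger axis; own -x points out of its front, roughly to the robot; z up. Never moves in a run.
- guard (a joint): Angle of the yellow swinging guard, rad: 0 shut, grows anticlockwise from above as it swings out to the robot and round to the fixture's -y side; stop at 2.0; starts at 0 to 0.2. Friction hinge (0.06 N m), stays where left. Upright clear framed panel, 6 mm thick, 116 mm long from the hinge, top 114 mm high; a hood on it (top 118 mm) reaches 59 mm behind it over the knob, from 30 mm off the hinge on.
- guard_handle (a point): Grip point on the axis of the guard's black upright round handle bar, 10 mm thick, which runs from 58 to 114 mm above the bench; the point is 100 mm above it, 35 mm in front of the panel's middle plane and 105 mm along the panel from the hinge axis. Axes turn with the guard: x square to the panel, into the fixture; y along the panel away from the hinge; z up.
- guard_hinge (a point): Point on the guard's upright hinge axis, 100 mm above the bench, at fixture own x -90, y -65 mm (front, -y side). Axes as the fixture's.
- plunger (a joint): Travel of the sprung index plunger, m: 0 with its pin seated 10 mm deep in the drum's hole, grows as the knob is pulled straight out along the fixture's own -x; stop at 0.018. The spring pushes it home with 4 N when seated, rising to 8.5 N at the stop.
- pull_knob (a point): Red ribbed round knob of the plunger, 24 mm across, 28 mm long, axis level along the fixture's x; it does not turn. This point: its centre, 75 mm above the bench; when seated at fixture x -48, y 0 mm, its back 7 mm from the housing face (bush 22 mm wide, 6 mm proud of that face). Base plate 51 mm under it; sides free, top free once the guard is wide open. Axes as the fixture's.
- seat_hole (a point): Mouth of the drum's hole in which the pin sits, on the plunger axis, 75 mm above the bench, at fixture x 5 mm. Axes as the fixture's.
- press_die_1: Bystander, loose: silver turned pressing die, 34 mm across, 16 mm high. Origin: centre of its underside.
- press_die_4: Bystander, loose: brass-coloured turned pressing die, 22 mm across, 26 mm high. Origin: centre of its underside.
- tape_roll: Bystander, loose: roll of beige tape lying flat, 52 mm across, 18 mm high. Origin: centre of its underside.

How it is judged:
By the outcome, as a careful person would: the job done as asked, in the order asked, and still so for the second after the job is handed in, while the arm keeps its last pose, push and grip.
It also fails if it takes over 45 s, if anything falls off the work surface, if the arm or the gripper's body presses on something with over 40 N, if the wrist force passes 120 N, or if a joint passes its speed limit or range.

## Working session

There is one attempt and no reset: what is moved stays moved. The work goes in short steps, Python scripts to look and compute and a tool call to move; the robot and the scene stay as the last step left them, time stands still between calls to the robot, and variables do not carry over. Pictures are saved under pics/ and viewed, about 8 in all and at most 12, crops included, and the job is handed in when it is done.

Besides the shell and the picture viewer there is one more tool, called after "Call:" by a JSON object that holds its "api" and its "payload". arm_command: Moves the arm, as the interface text tells. Its arguments: {"type":"object","properties":{"gripper":{"type":"array","items":{"type":"number"}},"linear":{"type":"array","items":{"type":"array","items":{"type":"number"}}},"rotation":{"type":"array","items":{"type":"array","items":{"type":"number"}}}},"required":["gripper","linear","rotation"]}

```bash
mkdir -p pics; python3 - <<'E'
from bench import arm
import cv2
for n in("scene","top"):
    cv2.imwrite(f"pics/{n}0.png",arm.snapshot(n)); c=arm.camera_info(n); print(n,c)
print(arm.sense())
E
```

```text
scene {'mtx': array([[444.99304783,   0.        , 316.2930434 ],
       [  0.        , 444.99304783, 195.98935537],
       [  0.        ,   0.        ,   1.        ]]), 'k1': -0.0956266945915087, 'R': array([[ 0.78979779, -0.61295658, -0.02244295],
       [-0.43637624, -0.53580712, -0.72283229],
       [ 0.43103971,  0.58068491, -0.69065896]]), 't': array([-0.45418729,  0.22632354,  0.94204216])}
top {'mtx': array([[448.07827896,   0.        , 326.13984555],
       [  0.        , 448.07827896, 199.55439164],
       [  0.        ,   0.        ,   1.        ]]), 'k1': -0.008857724160179707, 'R': array([[-3.71906187e-03, -9.99993084e-01,  4.20152895e-06],
       [-9.96098932e-01,  3.70420875e-03, -8.81657342e-02],
       [ 8.81651089e-02, -3.32078959e-04, -9.96105819e-01]]), 't': array([-0.074475  ,  0.50266918,  0.88871802])}
{'time': 0.1, 'joint_positions': array([ 1.03287974e+00,  8.79143131e-02,  1.37211772e+00,  2.25086513e-05,
        1.68360686e+00, -1.03106504e-01]), 'joint_velocities': array([-0.00022512, -0.00168951, -0.00330222,  0.00129539,  0.00148409,
        0.00058315]), 'joint_torque': array([ 2.06460507e-03, -3.53018153e+01, -3.14218032e+01,  1.58522437e-05,
        7.91426370e-03, -2.60057895e-07]), 'ee_pos': array([0.23146799, 0.49846303, 0.24723058]), 'tool_rot': array([-3.13955959e+00, -2.32858268e-04,  2.70678484e+00]), 'wrist_force': array([0.0929016 , 0.4180767 , 0.19477898]), 'torque': array([-0.0257908 , -0.00647111,  0.02014974]), 'opening': 1.0005923395553418}
```

View pics/scene0.png

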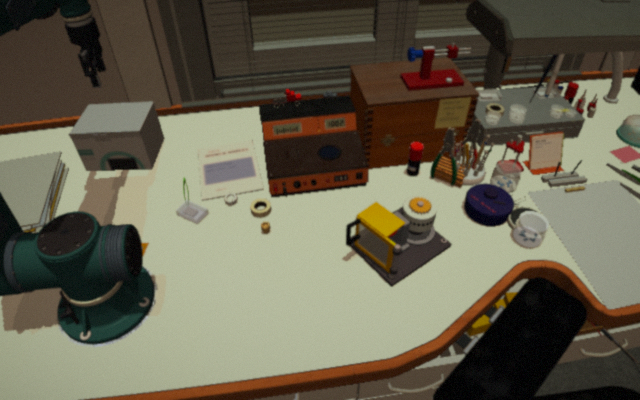

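View pics/top0.png

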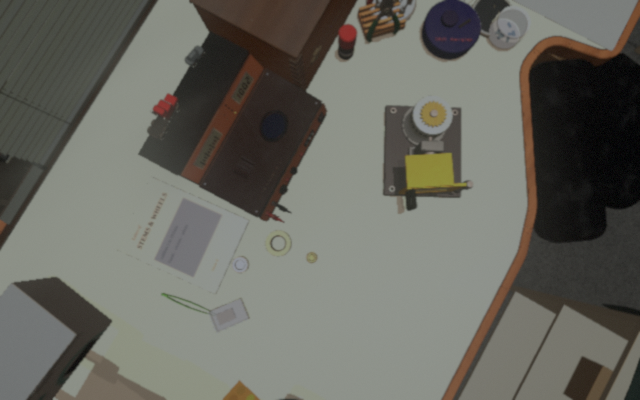

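The top view shows the base plate at about (385..461, 106..196), the guard hood at (430,172), the handle at (411,200) and the hinge at (468,184). The dies and tape roll are at (240,264), (312,257) and (278,243), well clear. I'll zoom in next.

```bash
python3 - <<'E'
import cv2,numpy as np
a=cv2.imread("pics/top0.png")[90:220,360:490]; b=cv2.imread("pics/scene0.png")[180:290,330:460]
f=lambda i:cv2.convertScaleAbs(cv2.resize(i,(0,0),fx=6 if i is a else 6,fy=6,interpolation=cv2.INTER_CUBIC)[:600],alpha=1.5)
A=cv2.resize(a,(400,400),interpolation=cv2.INTER_CUBIC);B=cv2.resize(b,(400,338),interpolation=cv2.INTER_CUBIC)
o=np.zeros((400,800,3),np.uint8);o[:,:400]=A;o[:338,400:]=B
cv2.imwrite("pics/zoom0.png",cv2.convertScaleAbs(o,alpha=1.5))
E
```

```text
(no output)
```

View pics/zoom0.png

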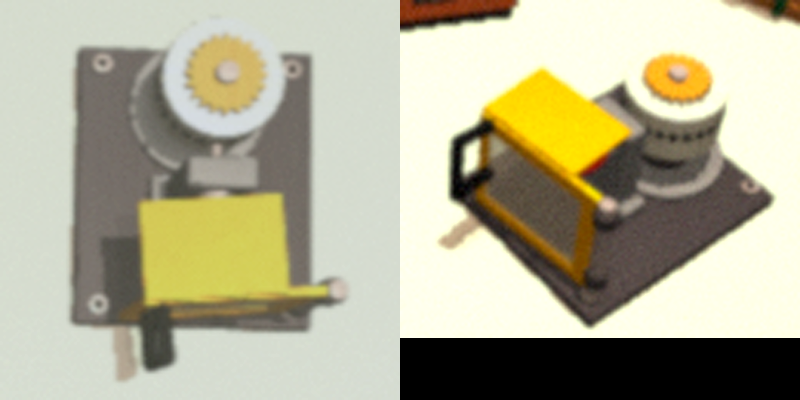

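```bash
cat > h.py <<'E'
import numpy as np
from bench import arm
from scipy.optimize import least_squares
C={n:arm.camera_info(n) for n in("top","scene")}
def proj(n,X):
    c=C[n];p=np.asarray(X)@c["R"].T+c["t"];s=p[...,:2]/p[...,2:]
    s=s*(1+c["k1"]*(s**2).sum(-1,keepdims=True));return s@c["mtx"][:2,:2].T+c["mtx"][:2,2]
def rz(p,a,X):
    X=np.atleast_2d(np.asarray(X,float)).copy();c,s=np.cos(a),np.sin(a)
    X[:,:2]=X[:,:2]@np.array([[c,s],[-s,c]])+p;return X
def world(q,X): return rz(q[:2],q[2],X)
def guard(q,g,X): return world(q,rz([-.090,-.065],g,X))
E
python3 - <<'E'
from h import *
Z=lambda n,u:np.array(u)/3.077+([360,90] if n=="top" else [330,180])
S=lambda u:np.array(u)-[400,0]
b=[[.085,.08,.012],[.085,-.08,.012],[-.105,-.08,.012],[-.105,.08,.012]]
bt=Z("top",[[80,48],[312,52],[308,330],[72,326]]);bs=Z("scene",S([[772,197],[590,325]]))
hd=[[.059,.116,.118],[.059,.03,.118],[0,.03,.118],[0,.116,.118]]
ht=Z("top",[[140,202],[281,195],[290,292],[143,304]]);hs=Z("scene",S([[545,70],[633,133],[575,172],[485,108]]))
hc=[[0,0,.118]];hct=Z("top",[[338,290]]);
def f(q):
    g=q[3]
    return np.concatenate([proj("top",world(q,b))-bt,proj("scene",world(q,b[1:3]))-bs,proj("top",guard(q,g,hd))-ht,proj("scene",guard(q,g,hd))-hs]).ravel()
r=least_squares(f,[.5,-.1,0,.1],loss="soft_l1");q=r.x;print(q,f(q).reshape(-1,2).round(1).tolist())
print("hinge",guard(q,q[3],[0,0,.1]),"knob",world(q,[-.048,0,.075]))
for a in(0,.3,.6,.9,1.2,1.6,1.75,1.9): print(a,guard(q,a,[-.035,.105,.1]).round(4))
print("handle now",guard(q,q[3],[-.035,.105,.1]),proj("top",guard(q,q[3],[-.035,.105,.114])),proj("scene",guard(q,q[3],[-.035,.105,.086])))
E
```

```text
[ 0.61254622 -0.27863577 -0.03458857  0.08231788] [[-0.4, 0.1], [0.4, 1.2], [1.4, 1.1], [0.4, -0.0], [1.3, -1.5], [0.2, -1.9], [-0.2, 0.3], [0.6, 0.2], [0.2, 0.5], [1.0, -1.0], [-0.8, -2.4], [0.1, -1.7], [-0.2, -0.2], [-0.5, -2.0]]
hinge [[ 0.52035224 -0.34048454  0.1       ]] knob [[ 0.56457493 -0.27697585  0.075     ]]
0 [[ 0.489  -0.2343  0.1   ]]
0.3 [[ 0.459  -0.2483  0.1   ]]
0.6 [[ 0.4345 -0.2706  0.1   ]]
0.9 [[ 0.4177 -0.2991  0.1   ]]
1.2 [[ 0.4101 -0.3312  0.1   ]]
1.6 [[ 0.4152 -0.3749  0.1   ]]
1.75 [[ 0.4215 -0.3903  0.1   ]]
1.9 [[ 0.43   -0.4045  0.1   ]]
handle now [[ 0.48038243 -0.23727401  0.1       ]] [[414.35077663 206.8030433 ]] [[348.38154537 234.11926962]]
```

```bash
cat >> h.py <<'E'
Q=[.61255,-.27864,-.0346]
def rel(p0,y0,p,y):
    "shift in tool axes (mm) and turn about tool z for a down-pointing tool"
    d=(np.array(p)-p0)*1e3;c,s=np.cos(y0),np.sin(y0)
    return [round(v,1) for v in (c*d[0]+s*d[1],s*d[0]-c*d[1],-d[2])],round(-(y-y0),3)
E
python3 - <<'E'
from h import *
print(rel([.232,.499,.248],2.707,[.48,-.237,.248],.048))
print(rel([.232,.499,.248],2.707,[.48,-.237,.20],.048))
E
```

```text
([np.float64(-534.8), np.float64(-563.2), np.float64(-0.0)], 2.659)
([np.float64(-534.8), np.float64(-563.2), np.float64(48.0)], 2.659)
```

Call:
{"api": "arm_command", "payload": {"gripper": [50, 50, 50, 50, 50, 50, 50, 50, 50, 50, 50, 50], "linear": [[-44, -47, 0], [-89, -94, 0], [-134, -141, 0], [-178, -188, 0], [-223, -235, 0], [-267, -282, 0], [-312, -329, 0], [-357, -376, 0], [-401, -422, 0], [-446, -469, 0], [-490, -516, 0], [-535, -563, 0]], "rotation": [[0, 0, 0.18], [0, 0, 0.36], [0, 0, 0.54], [0, 0, 0.72], [0, 0, 0.9], [0, 0, 1.08], [0, 0, 1.26], [0, 0, 1.44], [0, 0, 1.62], [0, 0, 1.8], [0, 0, 1.98], [0, 0, 2.16]]}}

```text
time: 1.6
ee_pos: [0.4713, -0.2139, 0.2478]
tool_rot: [-3.141, -0.0, 0.54]
wrist_force: [0.7, -0.2, 0.2]
opening: 0.585
```

Call:
{"api": "arm_command", "payload": {"gripper": [50, 50, 50, 50], "linear": [[0, 0, 0], [0, 0, 0], [0, 0, 0], [0, 0, 0]], "rotation": [[0, 0, 0.18], [0, 0, 0.36], [0, 0, 0.499], [0, 0, 0.499]]}}

```text
time: 2.1
ee_pos: [0.471, -0.2119, 0.2477]
tool_rot: [-3.141, 0.001, 0.049]
wrist_force: [-0.6, -0.4, 0.4]
opening: 0.587
```

```bash
python3 - <<'E'
from h import *
import cv2
s=arm.sense();print(s["ee_pos"],s["tool_rot"],s["wrist_force"])
o=np.zeros((400,800,3),np.uint8)
a=arm.snapshot("top");b=arm.snapshot("scene")
p=guard(Q,.0823,[-.035,.105,.114])
for n,im in(("top",a),("scene",b)): 
    u=proj(n,p)[0];print(n,u)
o[:,:400]=cv2.resize(a[90:220,360:490],(400,400),interpolation=cv2.INTER_CUBIC);o[:,400:]=cv2.resize(b[130:290,300:460],(400,400),interpolation=cv2.INTER_CUBIC)
cv2.imwrite("pics/z1.png",cv2.convertScaleAbs(o,alpha=1.5))
E
```

```text
[ 0.47098027 -0.21185023  0.24768943] [-3.14085119e+00  9.51533822e-04  4.92479675e-02] [-0.5863323  -0.41995135  0.40641135]
top [414.35180276 206.79970708]
scene [348.75929953 225.27152524]
```

View pics/z1.png

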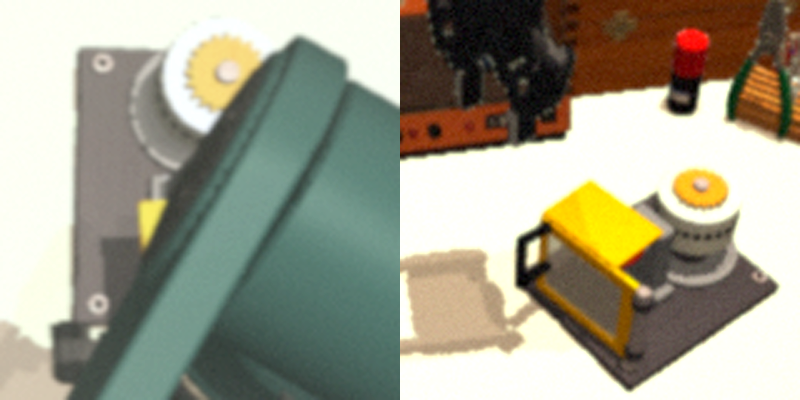

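Call:
{"api": "arm_command", "payload": {"gripper": [50, 50, 50, 50, 50, 50, 50, 50], "linear": [[8, 26, 0], [8, 26, 30], [8, 26, 60], [8, 26, 90], [8, 26, 115], [8, 26, 135], [8, 26, 150], [8, 26, 150]], "rotation": [[0, 0, 0], [0, 0, 0], [0, 0, 0], [0, 0, 0], [0, 0, 0], [0, 0, 0], [0, 0, 0], [0, 0, 0]]}}

```text
time: 3.2
ee_pos: [0.4797, -0.2369, 0.0969]
tool_rot: [-3.14, 0.002, 0.049]
wrist_force: [0.4, 0.1, 0.4]
opening: 0.585
```

```bash
python3 - <<'E'
from h import *
import cv2
s=arm.sense();print(s["ee_pos"],s["tool_rot"],s["wrist_force"])
b=arm.snapshot("scene")
cv2.imwrite("pics/z2.png",cv2.convertScaleAbs(cv2.resize(b[170:290,310:450],(700,600),interpolation=cv2.INTER_CUBIC),alpha=1.5))
E
```

```text
[ 0.47970101 -0.23693611  0.09694019] [-3.13987347e+00  2.33548031e-03  4.85752479e-02] [0.40276516 0.13723681 0.36211408]
```

View pics/z2.png

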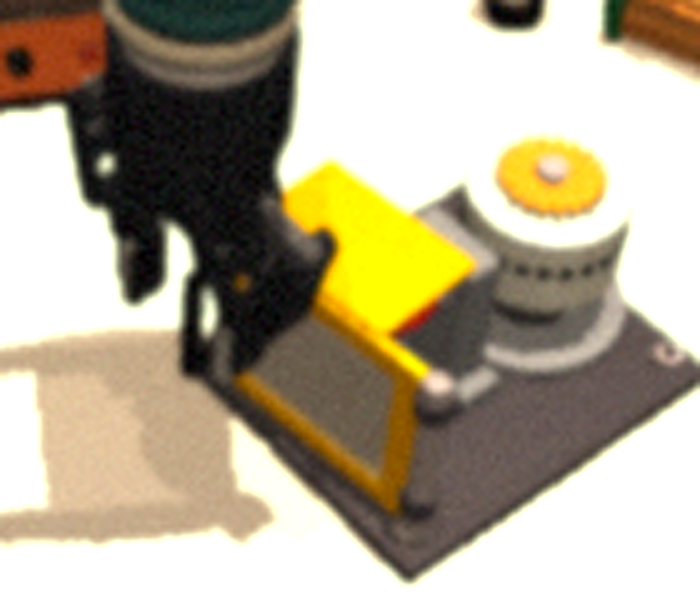

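The handle bar, at about (195,340), stands between the left finger at (140,280) and the right finger at (240,370). No contact shows, so I'll close.

Call:
{"api": "arm_command", "payload": {"gripper": [4, 4, 4, 4, 4], "linear": [[0, 0, 0], [0, 0, 0], [0, 0, 0], [0, 0, 0], [0, 0, 0]], "rotation": [[0, 0, 0], [0, 0, 0], [0, 0, 0], [0, 0, 0], [0, 0, 0]]}}

```text
time: 3.88
ee_pos: [0.481, -0.2375, 0.0994]
tool_rot: [3.141, -0.002, 0.048]
wrist_force: [-1.3, 1.9, 5.1]
opening: 0.105
```

```bash
python3 - <<'E'
from h import *
s=arm.sense();print(s["ee_pos"],s["tool_rot"],s["wrist_force"],s["opening"])
h=guard(Q,0,[0,0,.1])[0];p0=np.array([.4797,-.2369,.097]);y0=.0486
for d in np.linspace(0,1.8,13)[1:]:
    c,s_=np.cos(d),np.sin(d);v=p0-h;w=h+[c*v[0]-s_*v[1],s_*v[0]+c*v[1],v[2]]
    print(d.round(3),w.round(3),rel(p0,y0,w,y0+d))
E
```

```text
[ 0.48097506 -0.23754197  0.09943339] [ 3.14102932e+00 -1.62364308e-03  4.79657928e-02] [-1.31672814  1.92102017  5.07961969] 0.10471156999789887
0.15 [ 0.465 -0.244  0.097] ([np.float64(-15.4), np.float64(6.5), np.float64(-0.0)], np.float64(-0.15))
0.3 [ 0.451 -0.254  0.097] ([np.float64(-29.6), np.float64(15.2), np.float64(-0.0)], np.float64(-0.3))
0.45 [ 0.439 -0.265  0.097] ([np.float64(-42.3), np.float64(26.0), np.float64(-0.0)], np.float64(-0.45))
0.6 [ 0.428 -0.278  0.097] ([np.float64(-53.3), np.float64(38.5), np.float64(-0.0)], np.float64(-0.6))
0.75 [ 0.42  -0.292  0.097] ([np.float64(-62.3), np.float64(52.5), np.float64(-0.0)], np.float64(-0.75))
0.9 [ 0.414 -0.308  0.097] ([np.float64(-69.1), np.float64(67.8), np.float64(-0.0)], np.float64(-0.9))
1.05 [ 0.41  -0.324  0.097] ([np.float64(-73.6), np.float64(83.8), np.float64(-0.0)], np.float64(-1.05))
1.2 [ 0.409 -0.341  0.097] ([np.float64(-75.6), np.float64(100.4), np.float64(-0.0)], np.float64(-1.2))
1.35 [ 0.41  -0.357  0.097] ([np.float64(-75.1), np.float64(117.1), np.float64(-0.0)], np.float64(-1.35))
1.5 [ 0.414 -0.374  0.097] ([np.float64(-72.1), np.float64(133.5), np.float64(-0.0)], np.float64(-1.5))
1.65 [ 0.42  -0.389  0.097] ([np.float64(-66.7), np.float64(149.2), np.float64(-0.0)], np.float64(-1.65))
1.8 [ 0.429 -0.404  0.097] ([np.float64(-59.0), np.float64(164.0), np.float64(-0.0)], np.float64(-1.8))
```

Call:
{"api": "arm_command", "payload": {"gripper": [4, 4, 4, 4], "linear": [[-15, 6.5, 0], [-30, 15, 0], [-42, 26, 0], [-53, 38.5, 0]], "rotation": [[0, 0, -0.15], [0, 0, -0.3], [0, 0, -0.45], [0, 0, -0.6]]}}

```text
time: 4.38
ee_pos: [0.4297, -0.2789, 0.0994]
tool_rot: [3.14, -0.001, 0.653]
wrist_force: [1.6, 0.7, 3.6]
opening: 0.1
```

Call:
{"api": "arm_command", "payload": {"gripper": [4, 4, 4, 4, 4, 4, 4, 4, 4], "linear": [[-15, 6.5, 0], [-30, 15, 0], [-42, 26, 0], [-53, 38.5, 0], [-62.3, 52.5, 0], [-69, 68, 0], [-73.6, 84, 0], [-75.6, 100.4, 0], [-75.6, 100.4, 0]], "rotation": [[0, 0, -0.15], [0, 0, -0.3], [0, 0, -0.45], [0, 0, -0.6], [0, 0, -0.75], [0, 0, -0.9], [0, 0, -1.05], [0, 0, -1.2], [0, 0, -1.2]]}}

```text
time: 5.5
ee_pos: [0.4314, -0.4047, 0.0994]
tool_rot: [3.138, 0.001, 1.848]
wrist_force: [2.8, 2.8, 6.0]
opening: 0.099
```

Call:
{"api": "arm_command", "payload": {"gripper": [45, 45, 45, 45, 45, 45, 45, 45], "linear": [[0, 0, 0], [0, 0, 0], [0, 0, 0], [0, 0, -20], [0, 0, -50], [0, 0, -90], [0, 0, -120], [0, 0, -120]], "rotation": [[0, 0, 0], [0, 0, 0], [0, 0, 0], [0, 0, 0], [0, 0, 0], [0, 0, 0], [0, 0, 0], [0, 0, 0]]}}

```text
time: 6.5
ee_pos: [0.4304, -0.4053, 0.2218]
tool_rot: [3.139, 0.006, 1.847]
wrist_force: [-0.5, 0.7, -0.4]
opening: 0.528
```

```bash
python3 - <<'E'
from h import *
import cv2
s=arm.sense();print(s["ee_pos"],s["tool_rot"],s["wrist_force"])
a=arm.snapshot("top");b=arm.snapshot("scene")
o=np.zeros((400,800,3),np.uint8)
o[:,:400]=cv2.resize(a[90:220,360:490],(400,400),interpolation=cv2.INTER_CUBIC);o[:,400:]=cv2.resize(b[180:290,340:450],(400,400),interpolation=cv2.INTER_CUBIC)
cv2.imwrite("pics/z3.png",cv2.convertScaleAbs(o,alpha=1.4))
for X in([-.048,0,.075],[-.062,0,.087],[-.034,0,.087],[-.017,.022,.096],[-.017,-.022,.096]):
    X=world(Q,X)[0];print(X.round(4),(proj("top",X)-[360,90])*400/130,(proj("scene",X)-[340,180])*400/110+[400,0])
p=s["ee_pos"];y=s["tool_rot"][2]
print(rel(p,y,[.5646,-.277,p[2]],-.0346))
E
```

```text
[ 0.43042227 -0.40526257  0.22180485] [3.13881304 0.00619609 1.84748892] [-0.45883005  0.70629276 -0.39376341]
[ 0.5646 -0.277   0.075 ] [215.4778246  229.66770723] [578.79617878 181.10236909]
[ 0.5506 -0.2765  0.087 ] [219.73451222 248.86678687] [563.21153236 178.18358543]
[ 0.5786 -0.2775  0.087 ] [220.17858229 204.10172167] [597.85325315 157.26405664]
[ 0.5963 -0.2561  0.096 ] [188.06331497 172.95810968] [595.08773022 113.73829582]
[ 0.5948 -0.3     0.096 ] [259.69090811 175.17511681] [645.68636015 155.92226886]
([np.float64(86.7), np.float64(164.1), np.float64(-0.0)], np.float64(1.882))
```

View pics/z3.png

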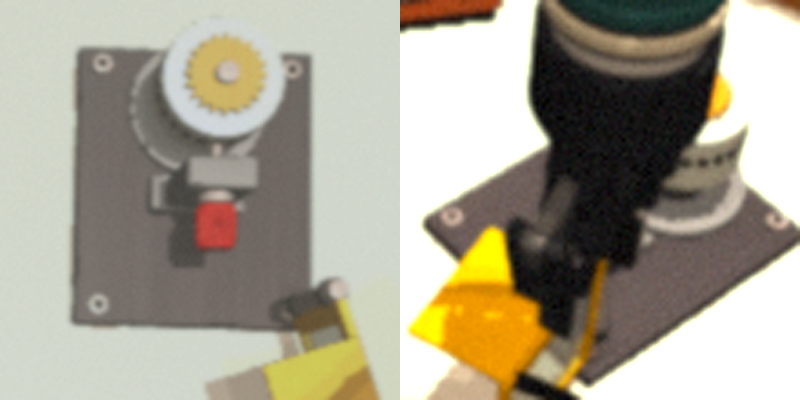

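Call:
{"api": "arm_command", "payload": {"gripper": [50, 50, 50, 50, 50, 50, 50, 50, 50, 50, 50, 50], "linear": [[8, 15, 0], [16, 30, 0], [24, 45, 0], [32, 60, 0], [40, 75, 0], [48, 90, 0], [56, 105, 0], [64, 120, 0], [72, 135, 0], [80, 150, 0], [87, 163, 0], [87, 163, 0]], "rotation": [[0, 0, 0.171], [0, 0, 0.342], [0, 0, 0.513], [0, 0, 0.684], [0, 0, 0.855], [0, 0, 1.026], [0, 0, 1.2], [0, 0, 1.37], [0, 0, 1.54], [0, 0, 1.71], [0, 0, 1.882], [0, 0, 1.882]]}}

```text
time: 8.1
ee_pos: [0.5623, -0.2748, 0.2156]
tool_rot: [-3.139, 0.004, -0.031]
wrist_force: [0.3, 0.3, -0.7]
opening: 0.581
```

```bash
python3 - <<'E'
from h import *
s=arm.sense();p=s["ee_pos"];y=s["tool_rot"][2];print(p,s["tool_rot"],s["joint_positions"])
print(rel(p,y,[.5635,-.277,.073],-.0346))
E
```

```text
[ 0.56231202 -0.2747987   0.21562947] [-3.13941432  0.00380225 -0.03075344] [-5.45133285e-01  2.67355457e-01  1.22696806e+00  2.58515018e-05
  1.65165110e+00  1.05642266e+00]
([np.float64(1.3), np.float64(2.2), np.float64(142.6)], np.float64(0.004))
```

Call:
{"api": "arm_command", "payload": {"gripper": [50, 50, 50, 50, 50, 50, 50, 50], "linear": [[1, 2, 20], [1, 2, 50], [1, 2, 75], [1, 2, 95], [1, 2, 112], [1, 2, 127], [1, 2, 141], [1, 2, 141]], "rotation": [[0, 0, 0], [0, 0, 0], [0, 0, 0], [0, 0, 0], [0, 0, 0], [0, 0, 0], [0, 0, 0], [0, 0, 0]]}}

```text
time: 9.1
ee_pos: [0.5629, -0.2775, 0.0758]
tool_rot: [-3.14, 0.002, -0.034]
wrist_force: [-0.4, -0.7, 0.1]
opening: 0.582
```

```bash
python3 - <<'E'
from h import *
import cv2
s=arm.sense();print(s["ee_pos"],s["tool_rot"],s["wrist_force"])
b=arm.snapshot("scene")
cv2.imwrite("pics/z4.png",cv2.convertScaleAbs(cv2.resize(b[170:290,330:470],(700,600),interpolation=cv2.INTER_CUBIC),alpha=2))
E
```

```text
[ 0.56289443 -0.27745288  0.07575302] [-3.14022973e+00  2.25852425e-03 -3.40149152e-02] [-0.37396759 -0.72401695  0.14310798]
```

View pics/z4.png

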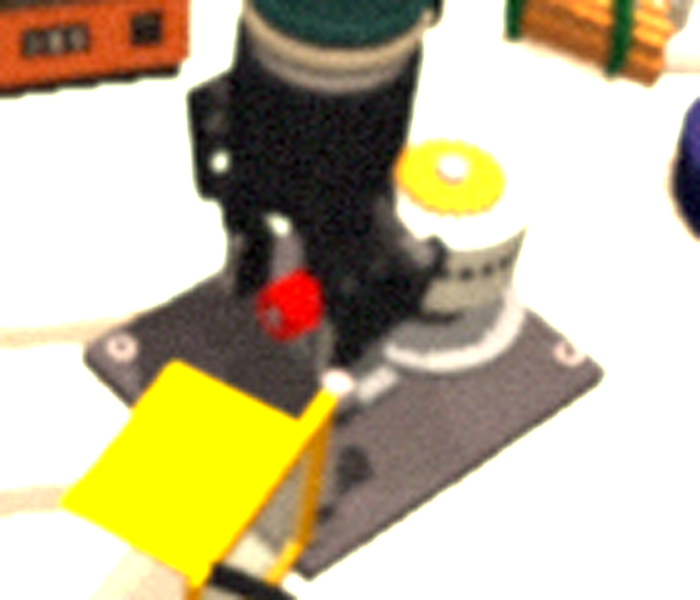

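The red knob, at about (290,305), is between the two fingers, and the guard stands wide open at lower left. I'll go 3 mm lower and close.

Call:
{"api": "arm_command", "payload": {"gripper": [50, 16, 16, 16, 16, 16], "linear": [[0, 0, 2], [0, 0, 2], [0, 0, 2], [0, 0, 2], [0, 0, 2], [0, 0, 2]], "rotation": [[0, 0, 0], [0, 0, 0], [0, 0, 0], [0, 0, 0], [0, 0, 0], [0, 0, 0]]}}

```text
time: 9.9
ee_pos: [0.5639, -0.2771, 0.0762]
tool_rot: [-3.14, -0.001, -0.034]
wrist_force: [-0.6, 4.9, 4.4]
opening: 0.261
```

Call:
{"api": "arm_command", "payload": {"gripper": [10, 10, 10, 10, 10, 10, 10], "linear": [[-3, 0, 0], [-6, 0, 0], [-9, 0, 0], [-12, 0, 0], [-15, 0, 0], [-17, 0, 0], [-17, 0, 0]], "rotation": [[0, 0, 0], [0, 0, 0], [0, 0, 0], [0, 0, 0], [0, 0, 0], [0, 0, 0], [0, 0, 0]]}}

```text
time: 10.78
ee_pos: [0.5499, -0.2766, 0.0763]
tool_rot: [-3.141, -0.008, -0.034]
wrist_force: [7.2, 4.5, 0.8]
opening: 0.259
```

Call:
{"api": "arm_command", "payload": {"gripper": [10, 10, 10, 10, 10], "linear": [[-2, 0, 0], [-4, 0, 0], [-5, 0, 0], [-6, 0, 0], [-6, 0, 0]], "rotation": [[0, 0, 0], [0, 0, 0], [0, 0, 0], [0, 0, 0], [0, 0, 0]]}}

```text
time: 11.4
ee_pos: [0.5458, -0.2765, 0.0763]
tool_rot: [-3.141, -0.013, -0.034]
wrist_force: [13.8, 3.5, -2.3]
opening: 0.262
```

Travel is now 18.1 mm and the force of 13.8 N is above the spring's 8.5 N, so the plunger is on its stop. I'll hold briefly and check for creep.

Call:
{"api": "arm_command", "payload": {"gripper": [10, 10, 10, 10, 10, 10], "linear": [[0, 0, 0], [0, 0, 0], [0, 0, 0], [0, 0, 0], [0, 0, 0], [0, 0, 0]], "rotation": [[0, 0, 0], [0, 0, 0], [0, 0, 0], [0, 0, 0], [0, 0, 0], [0, 0, 0]]}}

```text
time: 12.15
ee_pos: [0.5457, -0.2765, 0.0763]
tool_rot: [-3.141, -0.012, -0.033]
wrist_force: [13.2, 3.7, -2.0]
opening: 0.26
```

```bash
python3 - <<'E'
from h import *
import cv2
s=arm.sense();print(s["ee_pos"],s["wrist_force"],s["opening"])
a=arm.snapshot("top");b=arm.snapshot("scene")
o=np.zeros((500,800,3),np.uint8)
o[:250,:400]=cv2.resize(a,(400,250));o[:400,400:]=cv2.resize(b[180:290,340:450],(400,400),interpolation=cv2.INTER_CUBIC)
cv2.imwrite("pics/z5.png",cv2.convertScaleAbs(o,alpha=1.8))
A=cv2.imread("pics/top0.png");d=cv2.absdiff(a,A)[225:285,220:330].max(2);print("bystander diff",d.max(),(d>60).sum())
E
```

```text
[ 0.5457421  -0.27647443  0.07629893] [13.19742268  3.7230297  -2.04740505] 0.2603078520550505
bystander diff 32 0
```

View pics/z5.png

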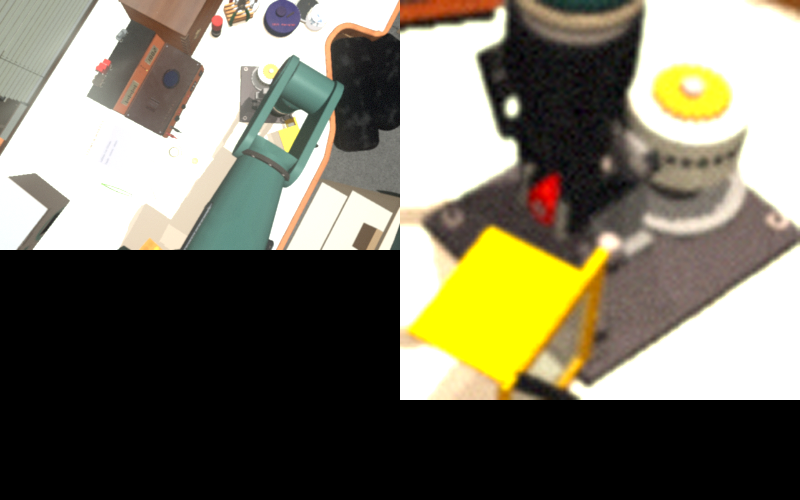

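The knob, at (543,200), has come forward and is held between the fingers. The guard is still wide open at lower left, and the dies and tape roll are unchanged in the top view. I'll hand it in.

```bash
python3 -c "
from bench import arm
arm.sign_off();s=arm.sense();print(s['time'],s['ee_pos'],s['wrist_force'])"
```

```text
the job is handed in; nothing more can be done
the job is handed in; nothing more can be done
```

The job is done and handed in at about 12.3 s, with the gripper still holding the knob back on its stop.

- **Guard:** I swung it open by its handle to about 1.88 rad (108°) and released it. The last picture shows it still wide open.
- **Plunger:** I then gripped the red knob and pulled it straight back. The tool moved 18.1 mm, and the pull rose to about 13 N, above the spring's 8.5 N maximum, so it is on the stop. It stayed there through a 0.75 s hold with no slip.
- **Loose parts:** the dies and the tape roll look the same in the top view as at the start. The highest wrist force I read was about 14 N.
- **Checks:** none failed. In the last picture the knob seemed to have moved slightly more than 18 mm would give. I put that down to the fingers partly hiding it.

I could not see the pin itself. That it is clear of the hole follows from the travel, since it was seated 10 mm deep.

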